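# Hold down the recessed learn button of a roller-door control unit

### The job

Get the roller-door control unit ready to learn a new handset: slide its service cover fully open, then take the slim probe out of the tool rack and put its tip straight down through the uncovered hole nearer the cable glands. Push the recessed button below well down, without forcing it, and finish still holding the probe upright and the button down; press no other button and leave the other tools, the handset and the screw jar as they are.

Things in the scene. Friction and masses are not known exactly. Their poses are not given: they have to be found in the camera images.
- controller: Grey door control unit, 220 (x) x 160 (y) x 73 mm, face up on a 260 x 190 x 12 mm plywood board; fixed. Origin: centre of the board's underside, on the bench; z up, face 85 mm above it. Three cable glands stick 23 mm out of its -x side. Three push keys (standing 18 mm above the face, bezels 40 mm across) at x -65, y -45, 0, +45 mm. Service cover and two holes at x +30 mm, toward -y.
- service_cover (a joint): Slide of the bright metal service cover between two black guides, along the controller's +y, m: 0 shut (both holes covered), 0.050 fully open (stop). Starts at 0 to 0.010. About 1.5 N of friction, stays where left. Plate 69 (x) x 44 (y) x 3 mm lying on the face, with a raised grip rib.
- cover_rib (a point): Middle of the top of the cover's grip rib, 104 mm above the bench, 19 mm above the face; the rib is 44 mm long (controller x), 10 mm thick (controller y) and stands 15 mm above the cover plate. Moves with the cover.
- learn_hole (a point): Centre of the mouth of the service hole nearer the cable glands, at the level of the unit's face (85 mm above the bench): 13 mm round hole through the 5 mm thick face, at (+12, -30) mm from the controller's origin. The learn button lies straight below, its black round cap (11 mm across) 20 mm below the face. Under the cover at the start.
- limits_hole (a point): The same kind of hole, farther from the cable glands, at (+48, -30) mm from the controller's origin, with the limit-setting button 20 mm below; not to be pressed.
- learn_button (a joint): Travel of the recessed learn button, m: 0 up, 0.006 fully down (stop). Spring: about 1.5 N to start it, 5 N at the bottom; springs back when let go.
- learn_cap (a point): Centre of the top of the learn button's black cap, 11 mm across, 20 mm below the face when up; moves down when pressed.
- limits_button (a joint): Travel of the limit-setting button, m: 0 up, 0.006 down. Not to be pressed.
- up_key (a joint): Travel of the push key at y +45 mm on the face, m: 0 up, 0.005 down. Not to be pressed.
- stop_key (a joint): The same for the middle push key. Not to be pressed.
- down_key (a joint): The same for the push key at y -45 mm. Not to be pressed.
- tool_rack: Fixed folded-steel rack on the bench, 70 (x) x 250 (y) mm, flat top 90 mm above the bench with three 10 mm holes in a row at y -80, 0, +80 mm; each carries a tool hanging upright by its collar. Origin: centre of its foot on the bench. Which hole has which tool varies.
- probe: Slim probe, about 60 g, standing upright in the rack: black round handle 14 mm across and 82 mm long above the rack (a 20 mm collar at its lower end, 7 mm high), and a round steel shaft of 5 mm below, 70 mm long. Origin: centre of the collar's underside, on the rack's top; z along the handle, upward.
- probe_tip (a point): Rounded lower end of the probe's shaft, 70 mm below the probe's origin on its axis.
- screwdriver: Bystander: screwdriver standing in the rack, thick handle 27 mm across and 82 mm tall. Origin: underside of its collar, on the rack's top.
- nut_driver: Bystander: nut driver standing in the rack, stubby handle 30 mm across and 44 mm tall. Origin: underside of its handle, on the rack's top.
- handset: Bystander: grey handset transmitter 62 x 34 x 14 mm lying on the bench between controller and rack. Origin: centre of its underside.
- screw_jar: Bystander: glass jar with steel cap, 52 mm across, 62 mm tall, on the bench. Origin: centre of its underside.
Not all that is in view belongs to the job. Leave any green look-alike of the probe alone.

How it is judged (in metres and radians):
On the way, in this order (a step that is already met when the one before it is completed fails the run):
1. the service cover is slid open (at least 43 of its 50 mm) while the probe is still in the rack (value of joint service_cover above 0.043 m and distance of probe from where it was at the start of the episode below 0.02 m), for 0.2 s.
2. the probe is gripped and lifted clear out of the rack (contact force between the fingers and probe above 2 N and height (world z) of probe_tip above 0.092 m and contact force between probe and tool_rack below 0.1 N), for 0.1 s.
At the end, for the whole second after the job is handed in: Through the last second: cover open 43 mm or more, learn button down 3.8 mm or more under 1.5 N or more from the probe, tip within 7 mm of the learn hole's centre, probe gripped (over 2 N) and upright within 0.2 rad (value of joint service_cover above 0.043 m and value of joint learn_button above 0.0038 m and contact force between probe and learn_button above 1.5 N and horizontal distance between probe_tip and learn_hole below 0.007 m and angle between probe's own z axis and vertical below 0.2 rad and contact force between the fingers and probe above 2 N); the arm keeps its last pose, push and grip.
It fails at once if the limit-setting button or one of the three push keys is pressed (over 2.5 mm) (value of joint any of limits_button, up_key, stop_key, down_key above 0.0025 m).
It fails at once if the learn button is forced (over 40 N) (contact force between probe and learn_button above 40 N).
It fails at once if another tool, the handset or the jar is moved (over 30 mm) or tipped (distance of any of screwdriver, nut_driver, handset, screw_jar from where it was at the start of the episode above 0.03 m or angle between any of screwdriver, nut_driver, screw_jar's own z axis and vertical above 0.5 rad).
It also fails if it takes over 53 s, if anything falls off the work surface, if the arm or the gripper's body presses on something with over 40 N, if the wrist force passes 120 N, or if a joint passes its speed limit or range.

### The arm

A 7-joint arm with a two-finger parallel gripper is mounted at the origin on the work surface. World frame = base frame: x ahead of the robot, y to its left, z up, the work surface at z = 0. Lengths are in m, angles in degrees, forces in N, time in s.
With the tool pointing down it reaches from about 0.425 to 0.875 m from the base axis. Payload 4.7 kg.
Tool frame: the origin (TCP) lies midway between the tips of the shut fingers; the grasp point (between the pads) lies 19 mm behind it (env.grip_point_offset is the distance from the TCP to the grasp point, in m); z points along the fingers, y is the line along which they close (so a half turn about z gives the same grasp; the last joint's range is limited). The gripper opens to 87 mm and grips with 3 to 60 N. Pads are 19 mm wide; open, the fingers measure 117 mm over their backs; the gripper's body (75 mm by 190 mm) begins 51 mm behind the grasp point.
Start: joints at [71.969, 18.392, -4.016, 83.108, 1.295, 78.541, -3.26], TCP at [0.21, -0.615, 0.223] pointing down, gripper open.
Joint ranges: [-163.93, 163.93], [-17.29, 119.83], [-79.2, 71.16], [3.27, 140.29], [-89.18, 269.18], [5.43, 117.66], [-154.24, 154.24]. Speed limits (degrees/s): [147.25, 147.25, 180, 180, 180, 180, 180].

### API

Orientations are given as [roll, pitch, yaw] about the fixed x, y, z axes, in that order (R = Rz(yaw) Ry(pitch) Rx(roll)).
In Python, from cell import env gives the robot as it stands.
- The arm moves only by the shell command python3 -m jog 'ROWS' [FORCE]. ROWS is JSON, a list of rows, each a list of 7 numbers: the shift along the tool's x, y, z in m, then the turn, a rotation vector about the tool's x, y, z in rad, then the finger opening in m, from 0 to 0.087. A call has 1 to 12 rows; each row shifts and turns the commanded pose from where the row before left it, along the tool's axes as they then stand; what a row does not reach is not made up. A row lasts 1/12 s, in which the tool goes at most 41.7 mm and 7.16 degrees, less where a joint would pass 70% of its speed; a pose out of reach is approached as far as the arm can. A call is refused whole if a number of a shift passes 0.0417 or a number of a turn 0.125, either way. A call with a gripper value outside its range is refused whole. The fingers move at their own pace and stop on an object; FORCE is the grip in N (left out, the last holds). Time passes only in rows, so rows that do not move let the fingers close. It gives the time, the measured TCP pose, the force, the opening and the grip force at its end, in the units of the state.
- env.get_obs(): the state, without advancing time (a new reading comes with each control period).
- env.read_camera(name): name is "scene" or "top"; returns the picture (400x640x3 uint8, blue, green, red); there is no depth.
- env.get_calibration(name): a dict with "fov_y" (degrees; the focal length in pixels is half the picture's height over the tangent of half this angle, whatever the lens; pixels are square), "cx", "cy" (the principal point, pixels), "pose" (4x4, takes a point from camera to world coordinates). Camera axes: x right, y up, looking along -z (the intrinsics and any distortion apply to the point x, -y, -z); pixel columns grow to the right and rows downward; lengths in m; the calibration is good to about 2 mm. A picture is of the moment at which its call begins. get_calibration takes no time and is no camera call.
- env.sign_off(): hands the job in; it is judged then, once.
The state is a dict: "time_s": time; "qpos": joint angles; "joint_velocities": joint speeds; "effort": joint torques, N m; "tool_pos": TCP position; "tool_rot": TCP orientation; "force": force on the tool from outside, world axes, zero at the start; "wrist_torque": the same for the moment, N m; "grip_width": finger opening in m; "grasp_force": force on a finger pad.
Only numpy, scipy, OpenCV 4.12 (cv2) and the standard library are available. Lean on these libraries where they do the work, as an engineer would, in place of code of your own. Each camera call takes 0.05 s, during which the arm holds its last target. There are 200 camera calls.

## Working session

There is one attempt and no reset: what is moved stays moved. The work goes in short steps, Python scripts to look and compute and a shell command to move; the robot and the scene stay as the last step left them, time stands still between calls to the robot, and variables do not carry over. Pictures are saved under pics/ and viewed, at most 10 in all, crops included, and the job is handed in when it is done.

```bash
mkdir -p pics; ls; python3 - <<'E'
from cell import env
import cv2,numpy as np
for n in("scene","top"):
    cv2.imwrite(f"pics/{n}0.png",env.read_camera(n)); c=env.get_calibration(n); print(n,{k:(np.round(v,4).tolist()) if k!='distortion' else v for k,v in c.items() if not isinstance(v,str)})
o=env.get_obs();print(o, env.grip_point_offset)
E
```

```text
pics
scene {'fov_y': 52.6744, 'cx': 326.6283, 'cy': 198.2911, 'pose': [[0.8562, -0.3915, 0.3372, 0.8678], [0.5165, 0.6647, -0.5398, -0.4749], [-0.0128, 0.6363, 0.7714, 0.7516], [0.0, 0.0, 0.0, 1.0]]}
top {'fov_y': 52.4953, 'cx': 320.0502, 'cy': 201.3775, 'pose': [[0.0134, 0.9907, -0.135, 0.4841], [-0.9999, 0.0118, -0.0126, -0.0127], [-0.0109, 0.1352, 0.9908, 1.0006], [0.0, 0.0, 0.0, 1.0]]}
{'time_s': 0.1, 'qpos': array([71.96812315, 18.43609128, -4.01609105, 83.16821354,  1.29719435,
       78.54320493, -3.26118414]), 'joint_velocities': array([ 0.03561808, -0.12603745,  0.04470717, -0.09601595, -0.05358502,
       -0.0873707 ,  0.11555801]), 'effort': array([-1.41527529e-03, -4.92570519e+01, -4.06736713e-01, -3.13398814e+01,
       -6.42099534e-02,  3.95196257e-02,  3.50332959e-05]), 'tool_pos': array([ 0.20967878, -0.61470982,  0.22155386]), 'tool_rot': array([-1.79897852e+02,  7.56426445e-03,  1.88412696e+01]), 'force': array([-0.20698172, -0.01347482,  0.19161263]), 'wrist_torque': array([ 0.01008322,  0.02892767, -0.04098423]), 'grasp_force': 0.0, 'grip_width': 0.08695911856735686} 0.0187
```

View pics/scene0.png

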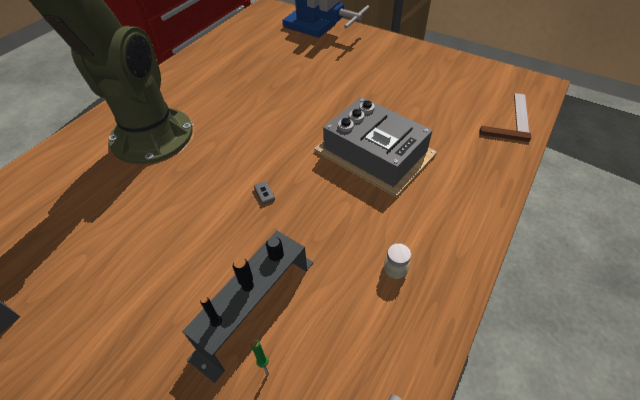

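View pics/top0.png

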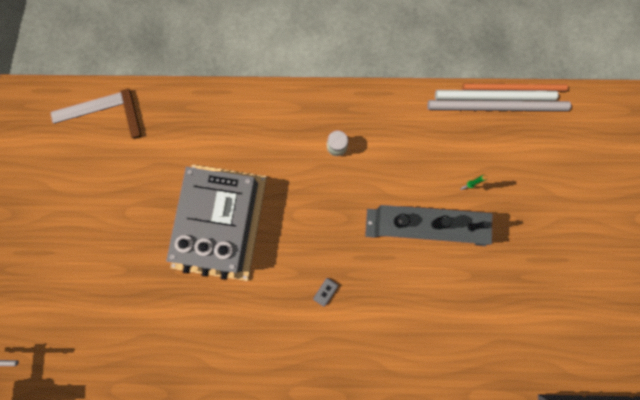

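The top view shows the controller at about (215,220), with glands and keys toward the bottom. The bright cover is at (225,207) between the guides, the rack at (430,225), the handset at (327,291) and the jar at (338,143).

Probe candidates:
- (480,225) top / (210,310) scene: slim black handle.
- (442,222) / (243,273): thick handle, the screwdriver.
- (402,220) / (275,248): stubby handle, the nut driver.
- Green one lying on the bench at (473,183): the look-alike.

The slim black one fits the description. I'll confirm it in an enlarged crop.

```bash
python3 - <<'E'
import cv2,numpy as np
t=cv2.imread("pics/top0.png");s=cv2.imread("pics/scene0.png")
r=lambda i,x,y,w,h:cv2.resize(i[y:y+h,x:x+w],(400,300),interpolation=cv2.INTER_CUBIC)
m=np.vstack([np.hstack([r(t,150,155,133,100+0),r(t,360,170,160,120)]),np.hstack([r(s,310,90,133,100),r(s,180,225,133,100)])])
m=np.clip(m.astype(float)*1.5,0,255).astype(np.uint8)
cv2.imwrite("pics/crop1.png",m)
E
```

```text
(no output)
```

View pics/crop1.png

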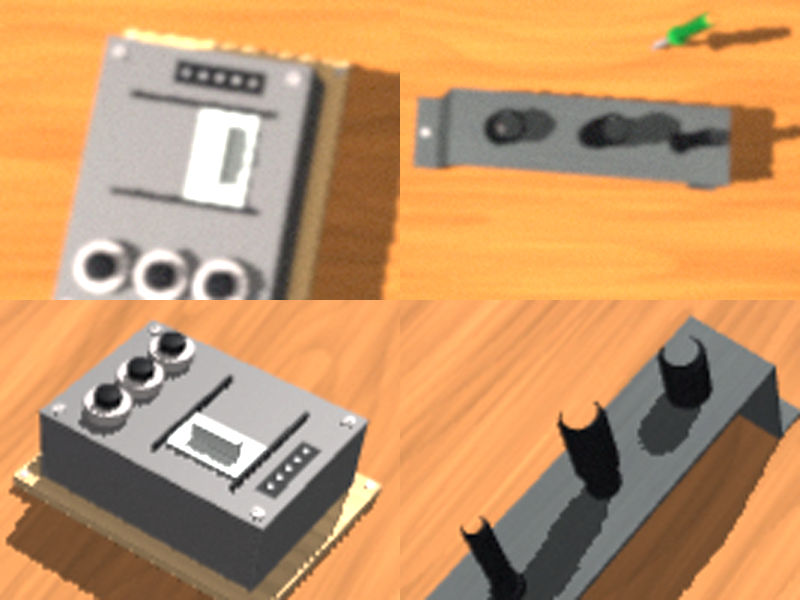

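Confirmed: the slim black handle (scene ≈(206,300) at its top) is the probe. The thick handle, stubby handle and green look-alike are the others. Next I measure positions.

```bash
cat > h.py <<'E'
from cell import env
import cv2,numpy as np
def ray(n,p):
    c=env.get_calibration(n);f=200/np.tan(np.radians(c["fov_y"]/2));P=np.array(c["pose"])
    return P[:3,3],P[:3,:3]@np.array([(p[0]-c["cx"])/f,-(p[1]-c["cy"])/f,-1])
def onz(n,p,z):
    o,d=ray(n,p);return o+d*(z-o[2])/d[2]
def tri(ps,pt):
    o1,d1=ray("scene",ps);o2,d2=ray("top",pt)
    s=np.linalg.lstsq(np.c_[d1,-d2],o2-o1,rcond=None)[0]
    a,b=o1+s[0]*d1,o2+s[1]*d2;return (a+b)/2,np.linalg.norm(a-b)
def proj(n,X):
    c=env.get_calibration(n);f=200/np.tan(np.radians(c["fov_y"]/2));P=np.array(c["pose"])
    q=P[:3,:3].T@(np.array(X)-P[:3,3]);return c["cx"]-f*q[0]/q[2],c["cy"]+f*q[1]/q[2]
def cen(g,p,r=3):
    x,y=int(round(p[0])),int(round(p[1]));w=g[y-r:y+r+1,x-r:x+r+1].astype(float);w=np.clip(w-np.percentile(w,60),0,None)
    Y,X=np.mgrid[y-r:y+r+1,x-r:x+r+1];return (w*X).sum()/w.sum(),(w*Y).sum()/w.sum()
E
python3 - <<'E'
from h import *
np.set_printoptions(precision=4,suppress=True)
s=cv2.imread("pics/scene0.png");t=cv2.imread("pics/top0.png");gs=s.max(2);gt=t.max(2)
S=[(361.7,99.7),(426,130.3),(396,160.7),(329.3,126.3)]
C=[cen(gs,p) for p in S];print(np.array(C))
W=np.array([onz("scene",p,.087) for p in C]);print(W,"\ncentre",W.mean(0),[np.linalg.norm(W[i]-W[(i+1)%4]) for i in range(4)])
ux=W[1]-W[0]+W[2]-W[3];uy=W[0]-W[3]+W[1]-W[2];print("yaw x,y",np.degrees(np.arctan2(ux[1],ux[0])),np.degrees(np.arctan2(-uy[0],uy[1])))
for p in[(190,171.7),(247.7,180.7)]:print("top screw",onz("top",cen(gt,p),.087))
for a,b in[((346,122.3),(184.3,243.3)),((356.7,113.3),(204,245.7)),((367.7,104.3),(223.3,250))][::1]:print("keys sc/top",onz("scene",a,.103),onz("top",b,.103))
for n,a,b,z in[("nut",(275,241.7),(404,220.4),.134),("scr",(240.7,263.3),(446,221.2),.172),("probe",(206,300),(490,224),.172)]:print(n,onz("scene",a,z),onz("top",b,z))
# plate and rib blobs
for n,im,(x0,y0,x1,y1) in[("scene",s,(360,120,403,150)),("top",t,(205,185,240,228))]:
    m=(im[y0:y1,x0:x1].min(2)>150).astype(np.uint8);k,l,st,ce=cv2.connectedComponentsWithStats(m);i=1+st[1:,4].argmax()
    c=cv2.findContours((l==i).astype(np.uint8),0,2)[0][0]+[x0,y0];r=cv2.boxPoints(cv2.minAreaRect(c));w=np.array([onz(n,p,.088) for p in r]);print(n,w,w.mean(0),[np.linalg.norm(w[j]-w[j-1]) for j in(1,2)])
E
```

```text
[[361.9698  99.5324]
 [426.5494 128.7765]
 [395.4815 160.1014]
 [328.5865 125.0345]]
[[0.4822 0.3303 0.087 ]
 [0.6752 0.3065 0.087 ]
 [0.6552 0.1685 0.087 ]
 [0.4586 0.1965 0.087 ]] 
centre [0.5678 0.2504 0.087 ] [np.float64(0.19444273510619428), np.float64(0.139414685304815), np.float64(0.19861648593275238), np.float64(0.13581160684321622)]
yaw x,y -7.584093827105144 -9.127385529918428
top screw [0.6746 0.3022 0.087 ]
top screw [0.6543 0.167  0.087 ]
keys sc/top [0.5002 0.2108 0.103 ] [0.5094 0.2976 0.103 ]
keys sc/top [0.5064 0.2545 0.103 ] [0.5047 0.2536 0.103 ]
keys sc/top [0.5135 0.3007 0.103 ] [0.4958 0.2105 0.103 ]
nut [ 0.5697 -0.1784  0.134 ] [ 0.5634 -0.1817  0.134 ]
scr [ 0.5642 -0.26    0.172 ] [ 0.5593 -0.2598  0.172 ]
probe [ 0.559  -0.3386  0.172 ] [ 0.5547 -0.3489  0.172 ]
scene [[0.5596 0.2019 0.088 ]
 [0.5519 0.2488 0.088 ]
 [0.6302 0.2374 0.088 ]
 [0.6356 0.1922 0.088 ]] [0.5943 0.2201 0.088 ] [np.float64(0.04753905938938471), np.float64(0.07917342895108719)]
top [[0.5625 0.2471 0.088 ]
 [0.6319 0.2367 0.088 ]
 [0.6233 0.1914 0.088 ]
 [0.5542 0.2022 0.088 ]] [0.593  0.2194 0.088 ] [np.float64(0.07012859703444077), np.float64(0.046120644455126945)]
```

```bash
python3 - <<'E'
from h import *
np.set_printoptions(precision=4,suppress=True)
o=np.array([.568,.2475]);y=np.radians(-8.5);R=np.array([[np.cos(y),-np.sin(y)],[np.sin(y),np.cos(y)]])
for n,p in[("scene",(382.3,136.7)),("top",(225.7,207.3))]:
    w=onz(n,p,.104)[:2];print(n,w,R.T@(w-o))
print(tri((382.3,136.7),(225.7,207.3)))
for n,p in[("scene",[.5937,.2197,.088]),("top",[.5937,.2197,.088])]: print(proj(n,p))
print("hole",o+R@[.012,-.03],"rib if centred",o+R@[.03,-.026])
E
python3 -m jog '[[0,0,0,0,0,0.119,0.05],[0,0,0,0,0,0.119,0.05],[0,0,0,0,0,0.119,0.05],[0,0,0,0,0,0.12,0.05]]'
```

```text
scene [0.6007 0.2073] [ 0.0383 -0.0349]
top [0.5905 0.2092] [ 0.0279 -0.0346]
(array([0.5946, 0.2135, 0.0955]), np.float64(0.00731419924935761))
(np.float64(381.32650704028663), np.float64(137.7165701662368))
(np.float64(222.8517872061808), np.float64(206.69315658414877))
hole [0.5754 0.2161] rib if centred [0.5938 0.2174]
time_s: 0.43
tool_pos: [0.2097, -0.6149, 0.2219]
tool_rot: [-179.9, 0.0, -8.8]
force: [0.6, -0.7, 0.7]
grip_width: 0.0679
grasp_force: 0.0
```

```bash
python3 -m jog '[[0.02,-0.0295,0,0,0,0,0.05],[0.02,-0.0295,0,0,0,0,0.05],[0.02,-0.0295,0,0,0,0,0.05],[0.02,-0.0295,0,0,0,0,0.05],[0.02,-0.0295,0,0,0,0,0.05],[0.02,-0.0295,0,0,0,0,0.05],[0.02,-0.0295,0,0,0,0,0.05],[0.02,-0.0295,0,0,0,0,0.05],[0.02,-0.0295,0,0,0,0,0.05],[0.02,-0.0295,0,0,0,0,0.05],[0.02,-0.0295,0,0,0,0,0.05],[0.02,-0.0295,0,0,0,0,0.05]]'
python3 -m jog '[[0.02,-0.0295,0,0,0,0,0.05],[0.02,-0.0295,0,0,0,0,0.05],[-0.002,-0.0333,0,0,0,0,0.05],[-0.002,-0.0333,0,0,0,0,0.05],[-0.002,-0.0333,0,0,0,0,0.05],[-0.002,-0.0333,0,0,0,0,0.05],[-0.002,-0.0333,0,0,0,0,0.05],[-0.002,-0.0333,0,0,0,0,0.05],[-0.002,-0.0333,0,0,0,0,0.05],[-0.002,-0.0333,0,0,0,0,0.05],[-0.002,-0.0333,0,0,0,0,0.05],[-0.002,-0.0333,0,0,0,0,0.05]]'
```

```text
time_s: 1.43
tool_pos: [0.5002, -0.299, 0.2222]
tool_rot: [180.0, 0.0, -8.5]
force: [0.6, -1.2, -0.4]
grip_width: 0.0499
grasp_force: 0.0
time_s: 2.43
tool_pos: [0.5768, 0.0857, 0.2222]
tool_rot: [180.0, 0.0, -8.5]
force: [-0.4, -0.1, -0.3]
grip_width: 0.0498
grasp_force: 0.0
```

```bash
python3 -m jog '[[-0.0005,-0.0325,0,0,0,0,0.05],[-0.0005,-0.0325,0,0,0,0,0.05],[-0.001,-0.0325,0,0,0,0,0.05],[-0.0005,-0.0325,0,0,0,0,0.05],[0,0,0.03,0,0,0,0.05],[0,0,0.03,0,0,0,0.05],[0,0,0.03,0,0,0,0.05],[0,0,0,0,0,0,0.05]]'
python3 - <<'E'
from h import *
s=env.read_camera("scene");cv2.imwrite("pics/b.png",cv2.resize(s[40:190,290:490],None,fx=4,fy=4,interpolation=cv2.INTER_CUBIC))
E
```

```text
time_s: 3.1
tool_pos: [0.5895, 0.2112, 0.1254]
tool_rot: [179.7, 0.6, -8.5]
force: [-1.8, -0.6, -0.7]
grip_width: 0.0495
grasp_force: 0.0
```

View pics/b.png

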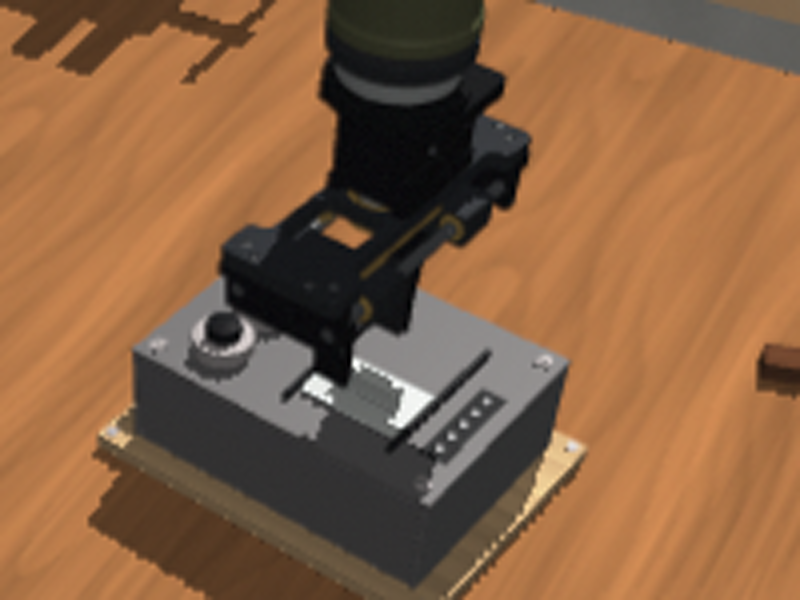

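The fingers straddle the rib: near tip (335,378) and far finger (395,320), with the rib at about (370,385).

```bash
python3 -m jog '[[0.002,-0.002,0.014,0,0,0,0.05],[0,0,0.014,0,0,0,0.05],[0,0,0,0,0,0,0.05],[0,0,0,0,0,0,0.05],[0,0,0,0,0,0,0.05]]'
```

```text
time_s: 3.57
tool_pos: [0.5967, 0.215, 0.1053]
tool_rot: [-180.0, -0.1, -8.5]
force: [-0.1, 0.0, -0.3]
grip_width: 0.0499
grasp_force: 0.0
```

Descend another 14 mm, so the tips sit 3 mm above the plate, then grip.

```bash
python3 -m jog '[[0,0,0.007,0,0,0,0.05],[0,0,0.006,0,0,0,0.05],[0,0,0,0,0,0,0.05],[0,0,0,0,0,0,0.03],[0,0,0,0,0,0,0.018],[0,0,0,0,0,0,0.004],[0,0,0,0,0,0,0.004],[0,0,0,0,0,0,0.004]]' 12
```

```text
time_s: 4.23
tool_pos: [0.5963, 0.2149, 0.0917]
tool_rot: [-180.0, -0.0, -8.5]
force: [-0.0, -0.4, 0.8]
grip_width: 0.0246
grasp_force: 0.0
```

```bash
python3 -m jog '[[0,0,0,0,0,0,0.004],[0,0,0,0,0,0,0.004],[0,0,0,0,0,0,0.004],[0,0,0,0,0,0,0.004],[0,0,0,0,0,0,0.004]]' 12
```

```text
time_s: 4.65
tool_pos: [0.5963, 0.2152, 0.0917]
tool_rot: [-180.0, -0.0, -8.5]
force: [0.8, 2.8, 0.1]
grip_width: 0.0099
grasp_force: 12.0
```

Rib gripped, with the opening at 9.9 mm. Drag it open along −tool y.

```bash
python3 -m jog '[[0,-0.008,0,0,0,0,0.004],[0,-0.008,0,0,0,0,0.004],[0,-0.008,0,0,0,0,0.004],[0,-0.008,0,0,0,0,0.004],[0,-0.004,0,0,0,0,0.004],[0,-0.002,0,0,0,0,0.004],[0,0,0,0,0,0,0.004],[0,0,0,0,0,0,0.004]]'; python3 -m jog '[[0,-0.002,0,0,0,0,0.004],[0,-0.002,0,0,0,0,0.004],[0,0,0,0,0,0,0.004]]';  python3 -m jog '[[0,-0.002,0,0,0,0,0.004],[0,-0.001,0,0,0,0,0.004],[0,0,0,0,0,0,0.004]]'
```

```text
time_s: 5.32
tool_pos: [0.6019, 0.2538, 0.0917]
tool_rot: [-179.9, -0.0, -8.5]
force: [0.6, 2.2, 2.7]
grip_width: 0.0097
grasp_force: 12.0
time_s: 5.57
tool_pos: [0.6023, 0.2563, 0.0916]
tool_rot: [180.0, 0.0, -8.5]
force: [-1.2, -1.2, 4.2]
grip_width: 0.0098
grasp_force: 12.0
time_s: 5.82
tool_pos: [0.6028, 0.2596, 0.0916]
tool_rot: [-180.0, -0.0, -8.5]
force: [-1.1, -0.7, 5.1]
grip_width: 0.0095
grasp_force: 12.0
```

```bash
for i in 1 2; do python3 -m jog '[[0,-0.001,0,0,0,0,0.004],[0,-0.001,0,0,0,0,0.004],[0,0,0,0,0,0,0.004]]'; done
```

```text
time_s: 6.07
tool_pos: [0.6031, 0.2616, 0.0916]
tool_rot: [-180.0, -0.0, -8.5]
force: [-1.6, 0.7, 5.2]
grip_width: 0.0098
grasp_force: 12.0
time_s: 6.32
tool_pos: [0.6034, 0.2636, 0.0917]
tool_rot: [-180.0, -0.0, -8.5]
force: [-1.9, 0.1, 5.5]
grip_width: 0.0098
grasp_force: 12.0
```

```bash
for i in 1 2; do python3 -m jog '[[0,-0.001,0,0,0,0,0.004],[0,-0.001,0,0,0,0,0.004],[0,0,0,0,0,0,0.004]]'; done
```

```text
time_s: 6.57
tool_pos: [0.6035, 0.2644, 0.0916]
tool_rot: [179.9, 0.0, -8.5]
force: [-2.6, -3.1, 6.5]
grip_width: 0.0098
grasp_force: 12.0
time_s: 6.82
tool_pos: [0.6035, 0.2644, 0.0916]
tool_rot: [179.7, 0.1, -8.6]
force: [-5.8, -6.9, 9.1]
grip_width: 0.0099
grasp_force: 12.0
```

At the stop: the force rises and motion has ceased. Release, lift, and look at the uncovered holes.

```bash
python3 -m jog '[[0,0.003,0,0,0,0,0.004],[0,0,0,0,0,0,0.05],[0,0,0,0,0,0,0.05],[0,0,0,0,0,0,0.05],[0,0,0,0,0,0,0.05],[0,0,-0.035,0,0,0,0.05],[0,0,-0.035,0,0,0,0.05],[0,0,-0.035,0,0,0,0.05],[0,0.034,-0.02,0,0,0,0.05],[0,0.035,-0.01,0,0,0,0.05],[0,0.035,0,0,0,0,0.05],[0,0.035,0,0,0,0,0.05]]'
python3 -m jog '[[0,0.035,0,0,0,0,0.05],[0,0.035,0,0,0,0,0.05],[0,0.035,0,0,0,0,0.05],[0,0.035,0,0,0,0,0.05]]'
python3 - <<'E'
from h import *
s=env.read_camera("scene");t=env.read_camera("top");cv2.imwrite("pics/s2.png",s);cv2.imwrite("pics/t2.png",t)
a=cv2.resize(s[90:170,320:440],(600,400),interpolation=cv2.INTER_CUBIC)[:, :];b=cv2.resize(t[160:240,165:270],(525,400),interpolation=cv2.INTER_CUBIC)
cv2.imwrite("pics/c2.png",np.clip(1.6*np.hstack([a[:,100:500],b[:,100:500]]).astype(float),0,255).astype(np.uint8))
E
```

```text
time_s: 7.82
tool_pos: [0.5832, 0.126, 0.2275]
tool_rot: [-180.0, -0.1, -8.4]
force: [-0.2, -0.7, -0.2]
grip_width: 0.0499
grasp_force: 0.0
time_s: 8.15
tool_pos: [0.5619, -0.0132, 0.2265]
tool_rot: [180.0, -0.0, -8.5]
force: [0.7, 0.2, 0.4]
grip_width: 0.0498
grasp_force: 0.0
```

View pics/c2.png

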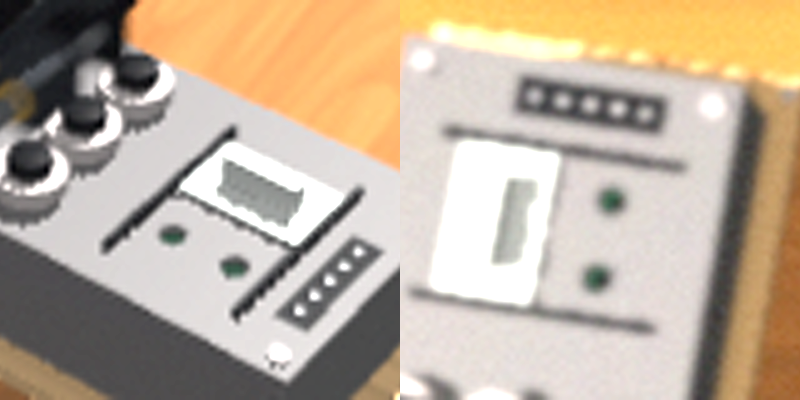

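The cover is open. The holes show at crop (173,235) and (234,267) in the scene view, and (596,278) and (611,201) in the top view. The ones nearer the keys and glands, (173,235) and (596,278), are the learn hole.

```bash
python3 - <<'E'
from h import *
np.set_printoptions(precision=4,suppress=True)
s=cv2.imread("pics/s2.png").max(2);t=cv2.imread("pics/t2.png").max(2)
y=np.radians(-8.5);R=np.array([[np.cos(y),-np.sin(y)],[np.sin(y),np.cos(y)]])
H={}
for nm,a,b in[("learn",(374.2,136.6),(223.8,215.2)),("limits",(386.4,143),(226.8,199.8))]:
    p=cen(255-s,a,3);q=cen(255-t,b,3);H[nm]=(onz("scene",p,.085),onz("top",q,.085));print(nm,p,q,*H[nm],tri(p,q))
for i in(0,1):
    d=(H["limits"][i]-H["learn"][i])[:2];print("sep",np.linalg.norm(d),np.degrees(np.arctan2(d[1],d[0])))
# plate bottom & probe, rack top view
g0=cv2.imread("pics/scene0.png")
dark=(g0.max(2)<38).astype(np.uint8)
k,l,st,ce=cv2.connectedComponentsWithStats(dark[225:345,180:300])
print([(st[i],ce[i]+[180,225]) for i in range(1,k) if st[i,4]>40])
c=cv2.resize(g0[285:345,190:240],(400,480),interpolation=cv2.INTER_CUBIC);t0=cv2.imread("pics/top0.png");c2=cv2.resize(t0[200:245,465:515-7],(382,400),interpolation=cv2.INTER_CUBIC)
o=np.zeros((480,782,3),np.uint8);o[:,:400]=c;o[:400,400:]=c2
cv2.imwrite("pics/c3.png",np.clip(2.2*o.astype(float),0,255).astype(np.uint8))
E
```

```text
learn (np.float64(374.11782477341393), np.float64(136.45800604229606)) (np.float64(224.16633165829145), np.float64(215.34271356783918)) [0.5753 0.2181 0.085 ] [0.5743 0.2166 0.085 ] (array([0.5749, 0.2169, 0.0855]), np.float64(0.0016285578995353482))
limits (np.float64(386.44611186903137), np.float64(142.7912687585266)) (np.float64(227.09820359281437), np.float64(199.77724550898202)) [0.6111 0.2128 0.085 ] [0.6101 0.2115 0.085 ] (array([0.6107, 0.2118, 0.0854]), np.float64(0.001491688373804563))
sep 0.036167063639986896 -8.398350499237655
sep 0.036160644549966516 -8.09564976349168
[(array([ 86,  14,  18,  23, 238], dtype=int32), array([274.8529, 252.2437])), (array([113,  29,   7,  13,  49], dtype=int32), array([297.0612, 260.449 ])), (array([ 53,  37,  21,  30, 356], dtype=int32), array([244.4635, 277.4157])), (array([ 22,  74,  21,  29, 263], dtype=int32), array([212.0798, 314.2852]))]
```

View pics/c3.png

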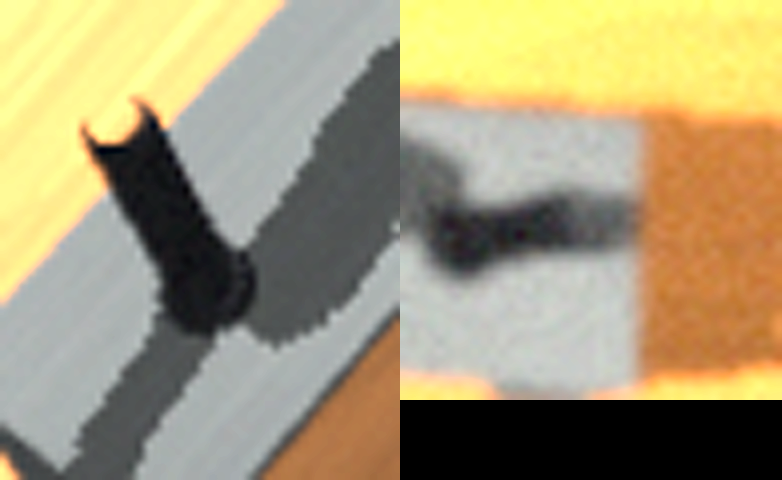

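The slim probe's collar is at scene ≈(215.6,320.5) and its handle top at ≈(204.1,299.1); in the top view the collar is at ≈(472,227).

```bash
python3 - <<'E'
from h import *
np.set_printoptions(precision=4,suppress=True)
print(onz("scene",(215.6,320.5),.0935),onz("scene",(204.1,299.1),.172),onz("top",(472,227.2),.0935),onz("top",(488.1,225.2),.172))
# rack axis from top view foot/top edges
o=env.get_obs();print(o["tool_pos"])
n=(onz("scene",(275,241.7),.134)+onz("top",(404,220.4),.134))/2;s=(onz("scene",(240.7,263.3),.172)+onz("top",(446,221.2),.172))/2
print(n,s,"extrapolated",2*s-n)
E
```

```text
[ 0.5567 -0.3401  0.0935] [ 0.5555 -0.339   0.172 ] [ 0.5538 -0.3405  0.0935] [ 0.5522 -0.345   0.172 ]
[ 0.5617 -0.0202  0.2261]
[ 0.5665 -0.18    0.134 ] [ 0.5618 -0.2599  0.172 ] extrapolated [ 0.557  -0.3397  0.21  ]
```

```bash
python3 -m jog '[[0.0041,0.0317,0,0,0,0,0.05],[0.0041,0.0317,0,0,0,0,0.05],[0.0041,0.0317,0,0,0,0,0.05],[0.0041,0.0317,0,0,0,0,0.05],[0.0041,0.0317,0,0,0,0,0.05],[0.0041,0.0317,0,0,0,0,0.05],[0.0041,0.0317,0,0,0,0,0.05],[0.0041,0.0317,0,0,0,0,0.05],[0.0041,0.0317,0,0,0,0,0.05],[0.0041,0.0317,0,0,0,0,0.05],[0,0,0,0,0,0,0.05],[0,0,0,0,0,0,0.05]]'
python3 -m jog '[[0,0,0.02,0,0,0,0.05],[0,0,0.02,0,0,0,0.05],[0,0,0,0,0,0,0.05],[0,0,0,0,0,0,0.05]]'
python3 - <<'E'
from h import *
s=env.read_camera("scene");t=env.read_camera("top")
a=cv2.resize(s[245:345,150:250],(400,400),interpolation=cv2.INTER_CUBIC);b=cv2.resize(t[175:275,430:530],(400,400),interpolation=cv2.INTER_CUBIC)
cv2.imwrite("pics/c4.png",np.clip(2*np.hstack([a,b]).astype(float),0,255).astype(np.uint8))
E
```

```text
time_s: 9.25
tool_pos: [0.5553, -0.3335, 0.2255]
tool_rot: [180.0, 0.1, -8.7]
force: [-0.2, 1.0, 0.4]
grip_width: 0.0498
grasp_force: 0.0
time_s: 9.58
tool_pos: [0.556, -0.3291, 0.1855]
tool_rot: [-179.9, 0.1, -8.4]
force: [-0.2, -0.2, -0.0]
grip_width: 0.0501
grasp_force: 0.0
```

View pics/c4.png

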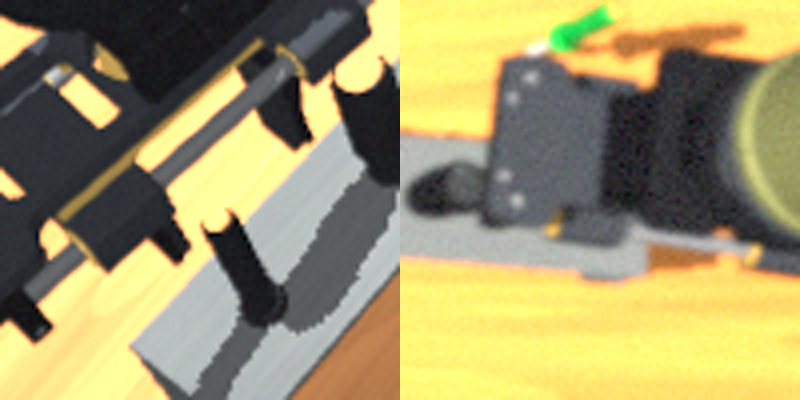

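```bash
python3 - <<'E'
from h import *
o=env.get_obs();print(o["time_s"],o["tool_pos"],o["tool_rot"],o["joint_velocities"].round(1))
x,y,z=o["tool_pos"]
u=np.array([-.148,-.989,0])
for k in(0,.025,-.025,.04,-.04):
    p=proj("scene",o["tool_pos"]+k*u);print(k,((p[0]-150)*4,(p[1]-245)*4))
p=proj("scene",[.5555,-.340,.172]);print((p[0]-150)*4,(p[1]-245)*4)
E
```

```text
9.6833 [ 0.55709211 -0.330444    0.18786793] [ 1.79980308e+02 -9.46805517e-02 -8.41309189e+00] [ 0.2 -0.5  0.2 -0.8  0.1 -0.2  0.1]
0 (np.float64(224.50499939153997), np.float64(182.16703651752005))
0.025 (np.float64(172.3334691875118), np.float64(229.54202559440137))
-0.025 (np.float64(274.67175189428394), np.float64(136.612510082399))
0.04 (np.float64(140.01765909531434), np.float64(258.8867878457918))
-0.04 (np.float64(303.8570332857919), np.float64(110.11046228504188))
214.62254273866688 218.57692383874382
```

In the scene crop the fingers sit at (285,110) and (175,245), with the handle top between them at about (217,220). The TCP is 10 mm short in y, so I correct that, descend and grip.

```bash
python3 -m jog '[[0,0.005,0,0,0,0,0.05],[0,0.0047,0,0,0,0,0.05],[0,0,0.02,0,0,0,0.05],[0,0,0.02,0,0,0,0.05],[0,0,0.015,0,0,0,0.05],[0,0,0.01,0,0,0,0.05],[0,0,0,0,0,0,0.05],[0,0,0,0,0,0,0.05],[0,0,0,0,0,0,0.05]]'
```

```text
time_s: 10.43
tool_pos: [0.5555, -0.3414, 0.123]
tool_rot: [179.9, -0.1, -8.5]
force: [0.5, -0.3, 0.5]
grip_width: 0.0501
grasp_force: 0.0
```

```bash
python3 -m jog '[[0,0,0,0,0,0,0.03],[0,0,0,0,0,0,0.02],[0,0,0,0,0,0,0.004],[0,0,0,0,0,0,0.004],[0,0,0,0,0,0,0.004],[0,0,0,0,0,0,0.004],[0,0,0,0,0,0,0.004],[0,0,0,0,0,0,0.004],[0,0,0,0,0,0,0.004],[0,0,0,0,0,0,0.004],[0,0,0,0,0,0,0.004],[0,0,0,0,0,0,0.004]]' 30
```

```text
time_s: 11.43
tool_pos: [0.5547, -0.3408, 0.1216]
tool_rot: [180.0, 0.0, -8.5]
force: [0.6, 0.1, 0.1]
grip_width: 0.0133
grasp_force: 30.0
```

Gripped at 13.3 mm width and 30 N. Lift out straight.

```bash
python3 -m jog '[[0,0,-0.005,0,0,0,0.004],[0,0,-0.01,0,0,0,0.004],[0,0,-0.015,0,0,0,0.004],[0,0,-0.02,0,0,0,0.004],[0,0,-0.02,0,0,0,0.004],[0,0,-0.02,0,0,0,0.004],[0,0,-0.02,0,0,0,0.004],[0,0,-0.02,0,0,0,0.004],[0,0,0,0,0,0,0.004],[0,0,0,0,0,0,0.004],[0,0,0,0,0,0,0.004]]'
python3 - <<'E'
from h import *
o=env.get_obs();print(o["tool_pos"],o["grasp_force"],o["grip_width"])
s=env.read_camera("scene");t=env.read_camera("top");cv2.imwrite("pics/s5.png",s)
a=cv2.resize(s[225:325,160:260],(400,400),interpolation=cv2.INTER_CUBIC);b=cv2.resize(t[175:275,430:530],(400,400),interpolation=cv2.INTER_CUBIC)
cv2.imwrite("pics/c5.png",np.clip(2*np.hstack([a,b]).astype(float),0,255).astype(np.uint8))
E
```

```text
time_s: 12.35
tool_pos: [0.5544, -0.3407, 0.2511]
tool_rot: [-180.0, 0.0, -8.5]
force: [-0.5, 0.2, -1.4]
grip_width: 0.0132
grasp_force: 30.0
[ 0.55435424 -0.3406562   0.2510887 ] 29.99986576829542 0.013156985782738573
```

View pics/c5.png

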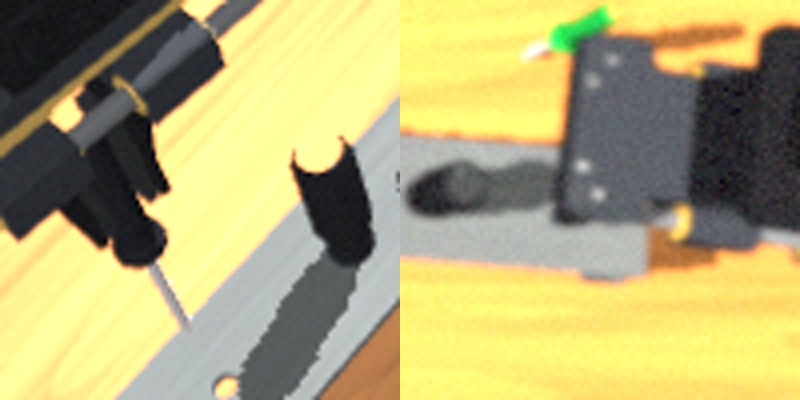

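The probe is lifted, hanging upright with its tip at crop (187,327) → scene (206.4,306.4), clear of the rack hole at (228,387).

```bash
python3 - <<'E'
from h import *
T=env.get_obs()["tool_pos"];print(T)
c,s=np.cos(np.radians(-8.5)),np.sin(np.radians(-8.5))
for n,p,z in[("tip",(206.4,306.2),.1515),("collar",(194.4,285.4),.224)]:
    d=(onz("scene",p,z)-T);print(n,onz("scene",p,z),"tool x,y:",d[0]*c+d[1]*s,d[0]*s-d[1]*c)
E
```

```text
[ 0.5539572  -0.34049496  0.25005671]
tip [ 0.55583425 -0.34143865  0.1515    ] tool x,y: 0.0019959201113838557 0.0006558703571169307
collar [ 0.55687937 -0.34224717  0.224     ] tool x,y: 0.003149070236669883 0.0013010343773398468
```

The screwdriver top (0.172) lies on the way, so I raise by 60 mm first and then traverse.

```bash
python3 -m jog '[[0,0,-0.02,0,0,0,0.004],[0,0,-0.02,0,0,0,0.004],[0,0,-0.02,0,0,0,0.004],[0,0,0,0,0,0,0.004]]'
python3 -m jog '[[-0.0037,-0.0326,0,0,0,0,0.004],[-0.0037,-0.0326,0,0,0,0,0.004],[-0.0037,-0.0326,0,0,0,0,0.004],[-0.0037,-0.0326,0,0,0,0,0.004],[-0.0037,-0.0326,0,0,0,0,0.004],[-0.0037,-0.0326,0,0,0,0,0.004],[-0.0037,-0.0326,0,0,0,0,0.004],[-0.0037,-0.0326,0,0,0,0,0.004],[-0.0037,-0.0326,0,0,0,0,0.004],[-0.0037,-0.0326,0,0,0,0,0.004],[-0.0037,-0.0326,0,0,0,0,0.004],[-0.0037,-0.0326,0,0,0,0,0.004]]'
python3 -m jog '[[-0.0037,-0.0326,0,0,0,0,0.004],[-0.0037,-0.0326,0,0,0,0,0.004],[-0.0037,-0.0326,0,0,0,0,0.004],[-0.0037,-0.0326,0,0,0,0,0.004],[-0.0037,-0.0326,0,0,0,0,0.004],[0,0,0,0,0,0,0.004],[0,0,0,0,0,0,0.004],[0,0,0,0,0,0,0.004],[0,0,0,0,0,0,0.004],[0,0,0,0,0,0,0.004]]'
```

```text
time_s: 12.78
tool_pos: [0.5559, -0.3413, 0.315]
tool_rot: [179.9, -0.3, -8.5]
force: [0.3, -0.2, -0.2]
grip_width: 0.013
grasp_force: 30.0
time_s: 13.78
tool_pos: [0.5677, 0.0541, 0.3099]
tool_rot: [180.0, 0.1, -8.5]
force: [0.5, -0.4, 0.1]
grip_width: 0.0131
grasp_force: 30.0
time_s: 14.62
tool_pos: [0.5747, 0.2147, 0.311]
tool_rot: [179.9, 0.0, -8.6]
force: [0.5, 0.5, -0.9]
grip_width: 0.0134
grasp_force: 30.0
```

```bash
python3 -m jog '[[-0.0018,-0.0025,0.02,0,0,0,0.004],[0,0,0.02,0,0,0,0.004],[0,0,0.02,0,0,0,0.004],[0,0,0.02,0,0,0,0.004],[0,0,0.02,0,0,0,0.004],[0,0,0.009,0,0,0,0.004],[0,0,0,0,0,0,0.004],[0,0,0,0,0,0,0.004],[0,0,0,0,0,0,0.004],[0,0,0,0,0,0,0.004],[0,0,0,0,0,0,0.004]]'
python3 - <<'E'
from h import *
s=env.read_camera("scene");t=env.read_camera("top");cv2.imwrite("pics/s6.png",s);print(env.get_obs()["tool_pos"])
a=cv2.resize(s[90:165,330:430],(800,600),interpolation=cv2.INTER_CUBIC)
for X,c in(([.5748,.2172,.085],(0,0,255)),):
    p=proj("scene",X);print(p)
cv2.imwrite("pics/c6.png",np.clip(1.7*a.astype(float),0,255).astype(np.uint8))
E
```

```text
time_s: 15.53
tool_pos: [0.5735, 0.2197, 0.2039]
tool_rot: [-180.0, -0.1, -8.5]
force: [0.2, 0.5, -1.2]
grip_width: 0.0133
grasp_force: 30.0
[0.57321689 0.21957289 0.20334474]
(np.float64(373.7798145894244), np.float64(136.59920109469056))
```

View pics/c6.png

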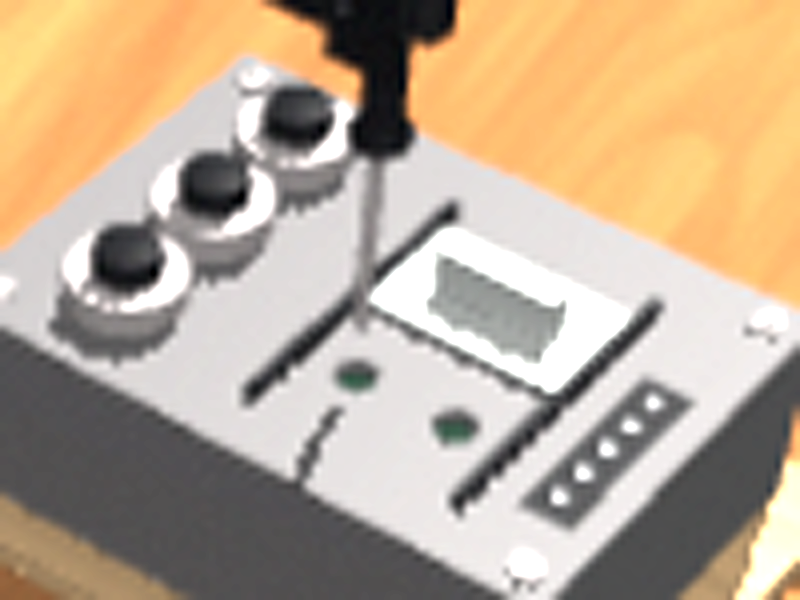

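```bash
python3 - <<'E'
from h import *
c,s=np.cos(np.radians(-8.5)),np.sin(np.radians(-8.5))
T=onz("scene",(374.65,130.5),.1018);d=np.array([.5753,.2181])-T[:2]
print(T,d,"move tool x,y",d[0]*c+d[1]*s,d[0]*s-d[1]*c, proj("scene",[.5753,.2181,.1018]))
o=env.get_obs();print(o["tool_pos"])
E
```

```text
[0.57411108 0.22033309 0.1018    ] [ 0.00118892 -0.00223309] move tool x,y 0.0015059366778285928 0.0020328287862961046 (np.float64(374.6730075473754), np.float64(131.1970832755452))
[0.57321689 0.21957289 0.20334474]
```

```bash
python3 -m jog '[[0.001,0.002,0,0,0,0,0.004],[0,0,0,0,0,0,0.004],[0,0,0,0,0,0,0.004],[0,0,0,0,0,0,0.004]]'; python3 -m jog '[[0,0,0.005,0,0,0,0.004],[0,0,0.004,0,0,0,0.004],[0,0,0.004,0,0,0,0.004],[0,0,0.004,0,0,0,0.004],[0,0,0,0,0,0,0.004],[0,0,0,0,0,0,0.004]]'
```

```text
time_s: 15.97
tool_pos: [0.5736, 0.2171, 0.2025]
tool_rot: [180.0, 0.0, -8.5]
force: [-0.1, 0.1, -1.0]
grip_width: 0.0133
grasp_force: 30.0
time_s: 16.47
tool_pos: [0.5733, 0.2171, 0.185]
tool_rot: [180.0, 0.0, -8.5]
force: [-0.7, 0.4, -0.2]
grip_width: 0.0134
grasp_force: 30.0
```

```bash
python3 -m jog '[[0,0,0.003,0,0,0,0.004],[0,0,0.003,0,0,0,0.004],[0,0,0,0,0,0,0.004]]'; python3 -m jog '[[0,0,0.003,0,0,0,0.004],[0,0,0.003,0,0,0,0.004],[0,0,0,0,0,0,0.004],[0,0,0,0,0,0,0.004]]'
```

```text
time_s: 16.72
tool_pos: [0.5733, 0.2171, 0.1789]
tool_rot: [180.0, 0.0, -8.5]
force: [0.2, -0.2, -0.8]
grip_width: 0.0135
grasp_force: 30.0
time_s: 17.05
tool_pos: [0.5734, 0.2171, 0.1732]
tool_rot: [180.0, 0.0, -8.5]
force: [-0.1, 0.2, -0.8]
grip_width: 0.0129
grasp_force: 30.0
```

The tip is 13 mm below the face with no contact, so it is inside the hole. Now press in small steps.

```bash
for i in 1; do python3 -m jog '[[0,0,0.002,0,0,0,0.004],[0,0,0.002,0,0,0,0.004],[0,0,0.001,0,0,0,0.004],[0,0,0,0,0,0,0.004],[0,0,0,0,0,0,0.004]]';done; for i in 1 2 3 ; do python3 -m jog '[[0,0,0.001,0,0,0,0.004],[0,0,0.0005,0,0,0,0.004],[0,0,0,0,0,0,0.004],[0,0,0,0,0,0,0.004]]'|grep -E 'pos|force'; done
```

```text
time_s: 17.47
tool_pos: [0.5735, 0.2172, 0.1684]
tool_rot: [180.0, 0.0, -8.5]
force: [0.5, -0.4, -1.2]
grip_width: 0.0134
grasp_force: 30.0
tool_pos: [0.5735, 0.2172, 0.167]
force: [-0.2, -0.2, -1.7]
grasp_force: 30.0
tool_pos: [0.5737, 0.2173, 0.1658]
force: [-0.1, -0.1, 0.7]
grasp_force: 30.0
tool_pos: [0.5737, 0.2173, 0.1642]
force: [-1.0, 0.3, 1.2]
grasp_force: 30.0
```

```bash
for i in 1 2 3 ; do python3 -m jog '[[0,0,0.001,0,0,0,0.004],[0,0,0,0,0,0,0.004],[0,0,0,0,0,0,0.004]]'|grep -E 'pos|force'; done
```

```text
tool_pos: [0.5737, 0.2173, 0.1631]
force: [-0.5, -0.2, 3.0]
grasp_force: 30.0
tool_pos: [0.5737, 0.2173, 0.1622]
force: [0.4, 0.2, 3.1]
grasp_force: 30.0
tool_pos: [0.5737, 0.2173, 0.1611]
force: [-0.4, 1.2, 3.4]
grasp_force: 30.0
```

```bash
for i in 1 2 ; do python3 -m jog '[[0,0,0.0007,0,0,0,0.004],[0,0,0,0,0,0,0.004],[0,0,0,0,0,0,0.004]]'|grep -E 'pos|force'; done
python3 - <<'E'
from h import *
s=env.read_camera("scene");cv2.imwrite("pics/c7.png",np.clip(1.7*cv2.resize(s[70:170,320:440],(720,600),interpolation=cv2.INTER_CUBIC).astype(float),0,255).astype(np.uint8))
E
```

```text
tool_pos: [0.5737, 0.2173, 0.1604]
force: [-0.4, -0.1, 3.7]
grasp_force: 30.0
tool_pos: [0.5737, 0.2173, 0.1599]
force: [0.2, 0.2, 5.2]
grasp_force: 30.0
```

View pics/c7.png

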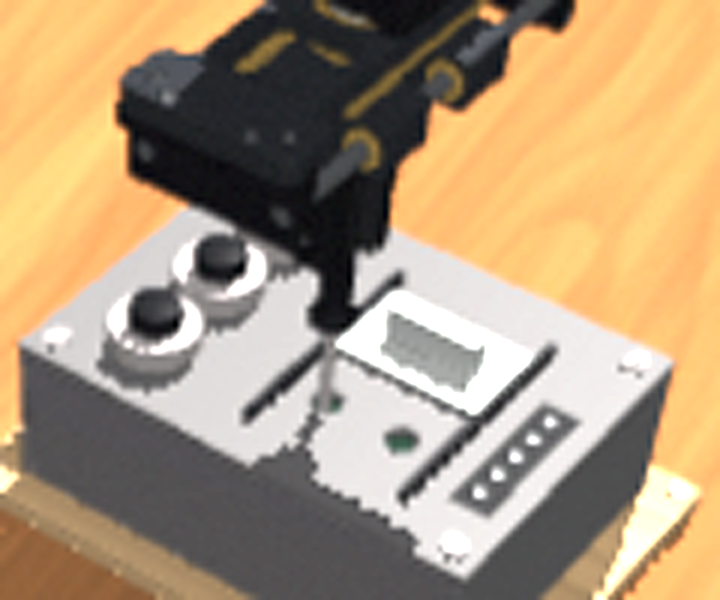

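The shaft enters the learn hole at (328,402) upright, with the cover open. Force is about 6 N above baseline after about 6 mm of travel, so the button is at its bottom without being forced.

```bash
python3 -c "
from cell import env
print(env.sign_off())"
```

```text
the job is handed in; nothing more can be done
None
```

I slid the cover open to its stop, then lifted the probe from the rack and put it upright through the learn hole. It is holding the learn button down at about 6 N, about 6 mm of travel, and I've handed the job in (sign-off returned no verdict).

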